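# Sort the hardware of a stripped guitar into its trays

## Task

The hardware taken off the guitar lies mixed up on the bench: sort it into its trays, setting each part down without dropping it. The two wooden knobs go dome up, each into a pocket of its own in the block with the round pockets (gently, not pressed down hard: their lacquer is fresh); the two tuners post up, one in each bay of the divided tray so that they do not scratch each other; and the pickup face up, flat in the undivided cork-lined tray. Leave the glue bottle and the roll of tape where they are.

Things in the scene. Friction and masses are not known exactly. Their poses are not given: they have to be found in the camera images.
- knob1: A turned dark-wood domed knob, thin brass ring near its foot, fresh lacquer: 28.4 mm diameter, 24.2 mm high, sides straight up to 17.5 mm; 22 to 37 g. Origin: centre of its flat underside; z up through the dome. The two knobs are alike. Fingers do not fit beside it down in a pocket: grip it 9 mm or more above its underside.
- knob2: A turned dark-wood domed knob, thin brass ring near its foot, fresh lacquer: 28.4 mm diameter, 24.2 mm high, sides straight up to 17.5 mm; 22 to 37 g. Origin: centre of its flat underside; z up through the dome. The two knobs are alike. Fingers do not fit beside it down in a pocket: grip it 9 mm or more above its underside.
- tuner1: A steel guitar tuner, 40-65 g, lying on its gear case, post up. Case 22 (x) by 26 (y) by 14 mm high about the origin; round post 10 mm thick in its middle, 14 to 40 mm high; button out along +y, 24 to 42 mm from the origin, 20 mm wide, 3-12 mm high; small tab to 22 mm along -y. Origin: under the post, at the underside; z up. Hold it by the post or the case. Both alike.
- tuner2: A steel guitar tuner, 40-65 g, lying on its gear case, post up. Case 22 (x) by 26 (y) by 14 mm high about the origin; round post 10 mm thick in its middle, 14 to 40 mm high; button out along +y, 24 to 42 mm from the origin, 20 mm wide, 3-12 mm high; small tab to 22 mm along -y. Origin: under the post, at the underside; z up. Hold it by the post or the case. Both alike.
- pickup: guitar pickup lying face up: flat metal-covered block with a row of six small brass screw heads on top, 70 mm (x) by 38 mm (y), 21 mm high; a thin mounting ear (2 mm thick, at the underside) at each end makes it 86 mm long in x; 105 to 170 g. Origin: centre of the underside; x: its length; z: up. Grip it across its 38 mm width.
- knob_block: pale hardwood block for the knobs, fixed, 134 by 134 mm, 22 mm high, with four round flat-bottomed pockets 44 mm in diameter and 6 mm deep (floors 16 mm above the bench), centred at x = +/-32 mm, y = +/-32 mm. Origin: centre of the underside; x and y along its sides; z up.
- tuner_tray: shallow wooden tray for the tuners, fixed, 150 mm (x) by 112 mm (y); walls 5 mm thick, 20 mm high; floor 5 mm above the bench. A wall across its middle (at x = 0, along y) parts it into two bays, each 67 mm (x) by 102 mm (y) inside, centred at x = +/-36 mm, y = 0. Origin: centre of the underside; z up.
- pickup_tray: shallow wooden tray for the pickup, cork floor, no dividing wall, fixed, 124 mm (x) by 104 mm (y); walls 5 mm thick, 14 mm high; floor 5 mm above the bench; 114 by 94 mm inside. Origin: centre of the underside; z up.
- glue_bottle: small glue bottle standing among the parts, 36 mm in diameter, 85 mm high, to be left alone. Origin: centre of its underside; z up.
- tape: roll of pale masking tape lying flat among the parts, 76 mm outside diameter, 24 mm high, to be left alone. Origin: centre of its underside.
Things that resemble listed ones, but are neither listed nor needed, are in the scene too. Leave any blue, orange or red look-alike of the knob1 alone.

How it is judged:
By the outcome, as a careful person would: the job done as asked, in the order asked, and still so for the second after the job is handed in, with the robot touching nothing.
It also fails if it takes over 128 s, if anything falls off the work surface, if the arm or the gripper's body presses on something with over 40 N, if the wrist force passes 120 N, or if a joint passes its speed limit or range.

## Robot

A 6-joint arm with a two-finger parallel gripper is mounted at the origin on the work surface. World frame = base frame: x ahead of the robot, y to its left, z up, the work surface at z = 0. Lengths are in m, angles in rad, forces in N, time in s.
With the tool pointing down it reaches from about 0.325 to 0.775 m from the base axis. Payload 9.3 kg.
Tool frame: the origin (TCP) lies at the very end of the fingers, on their centre line; the grasp point (between the pads) lies 19 mm behind it (env.tcp_to_grasp is the z of the grasp point in the tool frame, in m); z points along the fingers, y is the line along which they close (so a half turn about z gives the same grasp; the last joint's range is limited). The gripper opens to 85 mm and grips with 20 to 120 N. Pads are 22 mm wide; open, the fingers measure 114 mm over their backs; the gripper's body (76 mm by 85 mm) begins 54 mm behind the grasp point. The pads swing forward as they close: fully open they stand 13 mm farther back than shut.
Start: joints at [1.08, 0.259, 0.021, 1.334, 0, 1.418], TCP at [0.182, 0.519, 0.231] pointing down, gripper open.
Joint ranges: [-3.04, 3.04], [-0.91, 1.82], [-1.04, 1.36], [-1.92, 1.95], [-1.52, 1.45], [-3.14, 3.14]. Speed limits (rad/s): [2.22, 2.22, 2.79, 3.14, 3.14, 3.14].

## Interface

Orientations are given as a unit quaternion [w, x, y, z].
In Python, from station import env gives the robot as it stands.
- The arm moves only by the shell command python3 -m handwheel 'ROWS' [OPENING]. ROWS is JSON, one flat list of numbers, 6 for each row, row after row: the shift along the tool's x, y, z normalised to -1 to 1, where 1 is 1 m, then the turn, a rotation vector about the tool's x, y, z normalised to -1 to 1, where 1 is 2 pi rad. A call has exactly 10 rows; each row is the pose to reach, as a shift and turn from the pose commanded when the call began, along the tool's axes at that moment, turning the shorter way round; what a row does not reach only later rows make up. A row lasts 1/10 s, in which the tool goes at most 50 mm and 8.59 degrees, less where a joint would pass 70% of its speed; a pose out of reach is approached as far as the arm can. A call with a number of a shift or a turn outside -1 to 1 is refused whole. A call with a gripper value outside its range is refused whole. OPENING is the gripper's target within -1 to 1 (fully open at 1, half-way at 0, shut at -1), set as the call begins (- or left out, the last holds). The fingers move at their own pace and stop on an object; the grip force is fixed at half the most. Time passes only in rows, so rows that repeat a pose let the fingers close, or fill a call up. It gives the time, the measured TCP pose, the force, the opening and the grip force at its end, in the units of the state.
- env.observe(): the state, without advancing time (a new reading comes with each control period).
- env.capture(name): name is "side" or "top" or "wrist"; returns the picture (400x640x3 uint8, red, green, blue); there is no depth.
- env.camera_model(name): a dict with "intrinsics" (3x3 intrinsics, pixels), "dist_coeffs" ([k1, k2, p1, p2, k3] as OpenCV has them; the pictures are not rectified), "cam_to_world" (4x4, takes a point from camera to world coordinates). Camera axes: x right, y down, z forward; pixel columns grow to the right and rows downward; lengths in m; the calibration is good to about 2 mm. A picture is of the moment at which its call begins: read the wrist's pose just before it. camera_model takes no time and is no camera call; for the wrist camera it gives the pose at the moment of the call.
- env.sign_off(): hands the job in; it is judged then, once.
Trained networks look in the newest picture that a camera, given by its name, has taken for a name from the list of things; names that differ only in an ending like _2 or _b are one class to them, and where a whole thing is asked for, a point or a joint stands for the part that bears it (a point fixed in the world has none). Each returns a list of dicts, best first, with "score" (0 to 1); they miss things now and then, are a little off and sometimes report something else, mostly with a low value. They report only what shows in the picture. A call takes as long as a camera call. They do not tell look-alikes from the thing itself.
- env.boxes_of(camera, label): "xyz" ([x, y, z] in m, in the coordinates of the camera as it stood for that picture, good to about 4 mm: the middle of the surface that is visible of it).
- env.cut_out(camera, label): "mask" (400x640 bool, what is visible of it).
The state is a dict: "clock": time; "qpos": joint angles; "joint_velocities": joint speeds; "effort": joint torques, N m; "ee_pos": TCP position; "tool_rot": TCP orientation; "force": force on the tool from outside, world axes, zero at the start; "wrist_torque": the same for the moment, N m; "finger_gap": finger opening in m; "finger_force": force on a finger pad.
Only numpy, scipy, OpenCV 4.12 (cv2) and the standard library are available. Lean on these libraries where they do the work, as an engineer would, in place of code of your own. Each camera call takes 0.05 s, during which the arm holds its last target. There are 200 camera calls.

## Working session

There is one attempt and no reset: what is moved stays moved. The work goes in short steps, Python scripts to look and compute and a shell command to move; the robot and the scene stay as the last step left them, time stands still between calls to the robot, and variables do not carry over. Pictures are saved under pics/ and viewed, at most 14 in all, crops included, and the job is handed in when it is done.

```bash
mkdir -p pics; ls
cat > h.py <<'E'
import numpy as np, cv2
from station import env
def save(im,n): cv2.imwrite(f'pics/{n}.png',im[:,:,::-1])
def px(cam,p,m=None):
    m=m or env.camera_model(cam); T=np.linalg.inv(np.array(m['cam_to_world'])); p=np.atleast_2d(p)
    c=p@T[:3,:3].T+T[:3,3]
    return cv2.projectPoints(c,np.zeros(3),np.zeros(3),np.array(m['intrinsics']),np.array(m['dist_coeffs']))[0][:,0]
def ray(cam,uv,m=None):
    m=m or env.camera_model(cam); T=np.array(m['cam_to_world'])
    q=cv2.undistortPoints(np.array([[uv]],float),np.array(m['intrinsics']),np.array(m['dist_coeffs']))[0,0]
    d=T[:3,:3]@np.array([*q,1]); return T[:3,3],d/np.linalg.norm(d)
def atz(cam,uv,z,m=None):
    o,d=ray(cam,uv,m); return o+d*(z-o[2])/d[2]
def tri(*rays):
    A=np.zeros((3,3));b=np.zeros(3)
    for o,d in rays:
        P=np.eye(3)-np.outer(d,d);A+=P;b+=P@o
    x=np.linalg.solve(A,b); return x,[np.linalg.norm((np.eye(3)-np.outer(d,d))@(x-o)) for o,d in rays]
def w(cam,xyz,m=None):
    m=m or env.camera_model(cam);T=np.array(m['cam_to_world']);return T[:3,:3]@np.array(xyz)+T[:3,3]
E
python3 - <<'E'
from h import *
np.set_printoptions(precision=3,suppress=True)
s=env.observe();print({k:np.round(v,3) for k,v in s.items()})
for c in('top','side'):
    im=env.capture(c);save(im,c+'0');m=env.camera_model(c);print(c,np.array(m['cam_to_world'])[:3,3])
    for l in ['knob1','tuner1','pickup','knob_block','tuner_tray','pickup_tray','glue_bottle','tape']:
        for r in env.boxes_of(c,l):
            p=w(c,r['xyz'],m);print(l,round(r['score'],2),p,px(c,p,m)[0].round())
E
```

```text
pics
{'clock': np.float64(0.0), 'qpos': array([ 1.08 ,  0.259,  0.021,  1.334, -0.   ,  1.418]), 'joint_velocities': array([ 0.001, -0.   ,  0.   ,  0.002,  0.   , -0.   ]), 'effort': array([  0.001, -55.564,  34.453,   0.014,  -0.   ,   0.   ]), 'ee_pos': array([0.182, 0.519, 0.231]), 'tool_rot': array([-0.   ,  0.168,  0.986, -0.001]), 'force': array([0.288, 0.255, 0.06 ]), 'wrist_torque': array([-0.033, -0.039, -0.025]), 'finger_force': np.float64(0.0), 'finger_gap': np.float64(0.086)}
top [0.387 0.035 0.889]
knob1 0.7 [0.673 0.301 0.022] [227. 158.]
knob1 0.7 [0.654 0.413 0.022] [183. 163.]
knob1 0.47 [ 0.618 -0.191  0.025] [424. 191.]
knob1 0.45 [0.612 0.328 0.021] [214. 181.]
tuner1 0.51 [0.443 0.118 0.015] [293. 255.]
tuner1 0.46 [ 0.452 -0.129  0.013] [396. 257.]
tuner1 0.36 [0.457 0.006 0.029] [340. 252.]
pickup 0.87 [ 0.629 -0.311  0.02 ] [472. 190.]
knob_block 0.75 [ 0.649 -0.009  0.023] [351. 174.]
tuner_tray 0.77 [0.427 0.311 0.006] [213. 257.]
pickup_tray 0.67 [0.443 0.12  0.014] [292. 255.]
pickup_tray 0.6 [ 0.444 -0.303  0.007] [468. 265.]
glue_bottle 0.48 [0.627 0.187 0.057] [268. 174.]
tape 0.58 [0.455 0.01  0.025] [338. 253.]
side [0.384 0.771 0.839]
knob1 0.6 [0.591 0.423 0.026] [267. 330.]
knob1 0.56 [0.673 0.308 0.018] [252. 281.]
knob1 0.49 [0.614 0.337 0.019] [270. 296.]
knob1 0.42 [0.656 0.425 0.021] [240. 325.]
tuner1 0.52 [0.441 0.128 0.011] [356. 246.]
pickup 0.61 [ 0.62  -0.3    0.017] [329. 142.]
knob_block 0.77 [0.643 0.004 0.024] [298. 198.]
tuner_tray 0.75 [0.643 0.002 0.02 ] [298. 199.]
tuner_tray 0.67 [0.428 0.311 0.006] [347. 307.]
pickup_tray 0.65 [ 0.442 -0.296  0.007] [378. 153.]
pickup_tray 0.3 [0.455 0.016 0.025] [359. 213.]
glue_bottle 0.62 [0.63  0.197 0.049] [281. 243.]
glue_bottle 0.16 [ 0.443 -0.122  0.012] [370. 185.]
tape 0.56 [0.454 0.02  0.019] [359. 215.]
```

View pics/top0.png

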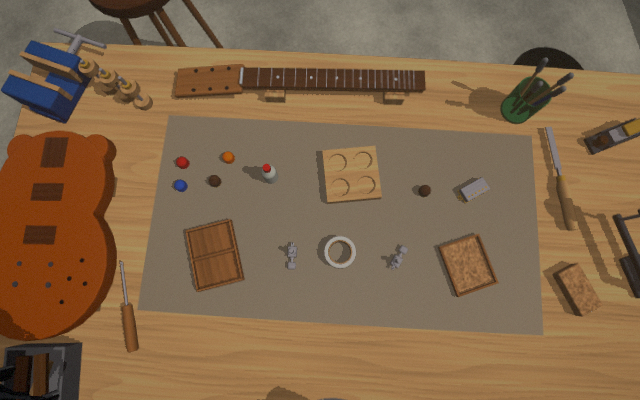

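View pics/side0.png

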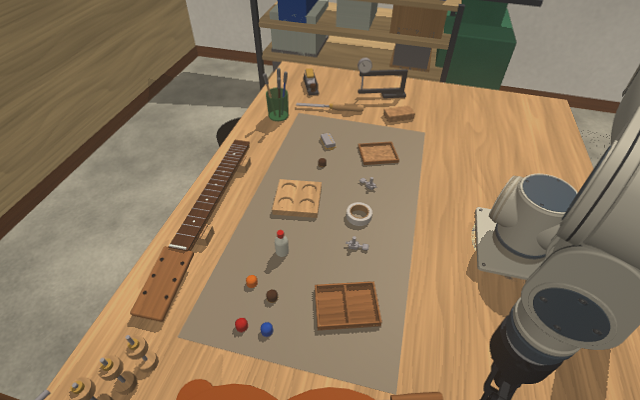

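The top view's knob candidates are red (182,162), orange (228,157), blue (180,185), dark brown (214,181) and dark brown (425,190). By the description I choose the two dark ones. The tuners are at (292,255) and (398,257), the pickup at (474,189). The block is at (351,174), the divided tray at (213,255) and the cork tray at (468,265).

Run:
```python
from h import *
np.set_printoptions(precision=4,suppress=True)
import pickle
mods={};masks={}
rim=dict(knob1=.0175,tuner1=.012,pickup=.021,knob_block=.022,tuner_tray=.02,pickup_tray=.014,glue_bottle=.0,tape=.024)
for c in('top','side'):
    im=env.capture(c);m=env.camera_model(c)
    if c=='top':
        a=cv2.resize(im[150:210,165:245],(640,480),interpolation=2);b=cv2.resize(im[172:208,405:453],(640,480)) 
        save(np.hstack([cv2.resize(a,(400,300)),cv2.resize(b,(400,300))]),'knobcrop')
    for l in rim:
        if c=='side' and l=='glue_bottle':continue
        for r in env.cut_out(c,l):
            k=r['mask'].astype(np.uint8);cs=max(cv2.findContours(k,0,1)[0],key=cv2.contourArea)[:,0]
            P=np.array([atz(c,q,rim[l],m)[:2] for q in cs.astype(float)])*1000
            (cx,cy),(ww,hh),an=cv2.minAreaRect(P.astype(np.float32))
            print(c,l,round(r['score'],2),'px',cs.mean(0).round(),'ctr',round(cx,1),round(cy,1),'size',round(ww,1),round(hh,1),'ang',round(an,1))
```

```text
top knob1 0.46 px [180. 186.] ctr 594.9 412.4 size 35.8 30.9 ang 51.6
top tuner1 0.65 px [468. 265.] ctr 445.4 -300.3 size 124.5 112.6 ang 21.7
top tuner1 0.58 px [292. 258.] ctr 438.2 120.8 size 61.6 21.5 ang 4.5
top tuner1 0.5 px [399. 257.] ctr 453.6 -133.9 size 24.3 65.0 ang 63.1
top pickup 0.71 px [214. 255.] ctr 431.6 304.3 size 150.6 114.3 ang 18.3
top pickup 0.63 px [473. 190.] ctr 626.0 -312.5 size 39.6 84.1 ang 32.7
top knob_block 0.81 px [351. 175.] ctr 650.0 -11.4 size 138.7 134.4 ang 9.0
top tuner_tray 0.81 px [214. 255.] ctr 432.1 305.2 size 152.5 115.7 ang 18.6
top pickup_tray 0.67 px [467. 265.] ctr 444.9 -299.5 size 122.8 113.0 ang 22.1
top glue_bottle 0.65 px [269. 173.] ctr 645.3 195.8 size 54.9 36.2 ang 31.0
top tape 0.91 px [340. 252.] ctr 455.2 7.4 size 73.0 73.5 ang 48.5
side knob1 0.62 px [241. 325.] ctr 654.7 421.7 size 27.3 33.3 ang 21.8
side knob1 0.58 px [267. 329.] ctr 592.9 418.3 size 27.0 32.1 ang 20.4
side knob1 0.44 px [272. 296.] ctr 609.2 333.9 size 21.8 33.2 ang 19.7
side knob1 0.21 px [281. 244.] ctr 638.7 176.1 size 35.2 83.5 ang 19.1
side tuner1 0.59 px [358. 245.] ctr 439.3 117.1 size 57.7 41.8 ang 14.5
side tuner1 0.24 px [323. 162.] ctr 614.6 -191.9 size 20.3 36.8 ang 14.4
side pickup 0.7 px [328. 141.] ctr 624.3 -302.3 size 44.7 97.8 ang 31.1
side knob_block 0.97 px [297. 198.] ctr 647.0 -2.5 size 136.3 152.2 ang 8.8
side tuner_tray 0.68 px [347. 305.] ctr 428.6 312.1 size 150.4 120.6 ang 18.3
side pickup_tray 0.66 px [378. 153.] ctr 441.7 -292.5 size 129.2 119.4 ang 21.3
side tape 0.75 px [359. 214.] ctr 452.3 17.1 size 73.6 92.2 ang 11.6
```

View pics/knobcrop.png

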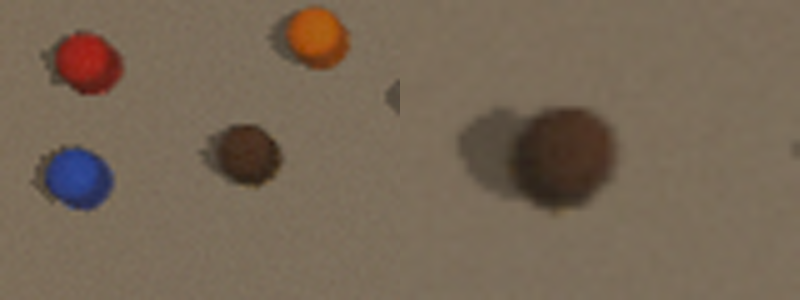

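Both chosen objects are dark brown domed knobs, in the left crop at about (248,155) and in the right crop at (565,155). The others are coloured look-alikes. Next I add a helper that works out the shifts, then reach above the first knob.

```bash
cat >> h.py <<'E'
from scipy.spatial.transform import Rotation as Ro
def pose():
    s=env.observe();q=np.array(s['tool_rot']);return np.array(s['ee_pos']),Ro.from_quat([q[1],q[2],q[3],q[0]]),s
def yang(R): v=R.as_matrix()[:,1];return np.degrees(np.arctan2(v[1],v[0]))
def go(x,y,z,ang,start=None):
    "rows needed to take TCP to x,y,z with closing axis at world angle ang (deg, mod 180 -> nearest)"
    p,R,s=pose() if start is None else start
    ang=yang(R)+((ang-yang(R)+90)%180-90)
    a=np.radians(ang);Y=np.array([np.cos(a),np.sin(a),0]);Z=np.array([0,0,-1.]);X=np.cross(Y,Z)
    Rt=Ro.from_matrix(np.c_[X,Y,Z]);t=R.inv().apply(np.array([x,y,z])-p);r=(R.inv()*Rt).as_rotvec()/(2*np.pi)
    print('row',t.round(4).tolist(),r.round(4).tolist(),'dang',round(ang-yang(R),1));return (np.array([x,y,z]),Rt,None)
E
python3 - <<'E'
from h import *
go(.609,.332,.15,20)
E
R='-0.464,-0.035,0.08,0,0,0.141'; echo
```

```text
row [-0.4646, -0.035, 0.0813] [0.0, 0.0, 0.1407] dang -50.6
```

```bash
python3 -m handwheel '[-0.464,-0.035,0.08,0,0,0.14,-0.464,-0.035,0.08,0,0,0.14,-0.464,-0.035,0.08,0,0,0.14,-0.464,-0.035,0.08,0,0,0.14,-0.464,-0.035,0.08,0,0,0.14,-0.464,-0.035,0.08,0,0,0.14,-0.464,-0.035,0.08,0,0,0.14,-0.464,-0.035,0.08,0,0,0.14,-0.464,-0.035,0.08,0,0,0.14,-0.464,-0.035,0.08,0,0,0.14]' 0.2
cat >> h.py <<'E'
def look(label,n,z=None):
    p,R,s=pose();im=env.capture('wrist');m=env.camera_model('wrist');save(im,n)
    print('t',round(float(s['clock']),2),'tcp',p.round(4),'yang',round(yang(R),1))
    for r in env.boxes_of('wrist',label):
        q=w('wrist',r['xyz'],m);print(label,'box',round(r['score'],2),q.round(4),px('wrist',q,m)[0].round())
    out=[]
    for r in env.cut_out('wrist',label):
        k=r['mask'].astype(np.uint8);c=max(cv2.findContours(k,0,1)[0],key=cv2.contourArea)[:,0].astype(float)
        e=cv2.minAreaRect(c.astype(np.float32));uv=np.array(e[0]);rec=[label,'mask',round(r['score'],2),'px',uv.round(1)]
        if z is not None:
            P=np.array([atz('wrist',q,z,m)[:2] for q in c])*1000;e=cv2.minAreaRect(P.astype(np.float32));rec+=['rect',np.round(e[0],1),np.round(e[1],1),round(e[2],1)]
        print(*rec);out.append((uv,m,r['mask']))
    return out
E
python3 - <<'E'
from h import *
look('knob1','w1',.0175)
E
```

```text
clock: 2.75
ee_pos: [0.6118, 0.3295, 0.1495]
tool_rot: [-0.0, 0.573, 0.82, -0.001]
force: [-0.6, 0.4, 0.5]
finger_gap: 0.0512
finger_force: 0.0
t 2.75 tcp [0.6118 0.3295 0.1495] yang 20.1
knob1 box 0.9 [0.6511 0.4125 0.0195] [397. 113.]
knob1 box 0.72 [0.6153 0.3343 0.0209] [323. 186.]
knob1 box 0.66 [0.6731 0.3062 0.0185] [372. 235.]
knob1 box 0.57 [0.5936 0.4123 0.0225] [332.  88.]
knob1 mask 0.85 px [371.3 233.4] rect [672.1 306.5] [27.9 26. ] 62.8
knob1 mask 0.78 px [319.5 188. ] rect [613.2 330.4] [27.2 30.6] 20.0
knob1 mask 0.76 px [335.5  88. ] rect [596.8 413.3] [26.8 28.1] 20.1
knob1 mask 0.64 px [403.6 110.2] rect [655.8 416.4] [31.8 29. ] 49.5
```

View pics/w1.png

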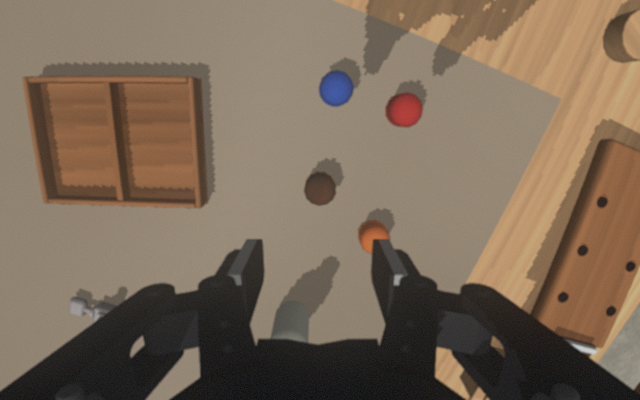

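The wrist view shows the dark knob at (320,188), blue at (336,88), red at (404,110), orange at (373,235) and the tuner tray at left. Now I triangulate the knob's height and the tray rim against the fixed cameras.

Run:
```python
from h import *
np.set_printoptions(precision=4,suppress=True)
def best(cam,label,near):
    ms=[]
    for r in env.cut_out(cam,label):
        k=r['mask'].astype(np.uint8);c=max(cv2.findContours(k,0,1)[0],key=cv2.contourArea)[:,0]
        e=cv2.minAreaRect(c.astype(np.float32))[0]; ms.append((np.hypot(*(np.array(e)-near)),e,c))
    return min(ms,key=lambda a:a[0]) if ms else None
env.capture('side');env.capture('wrist')
a=best('wrist','knob1',(320,188));b=best('side','knob1',(271,296))
print(a[:2],b[:2]);print('knob',tri(ray('wrist',a[1]),ray('side',b[1])))
print('dome view z12:',atz('wrist',a[1],.012),atz('side',b[1],.012))
look('tuner_tray','w2',.02)
for cam,(u,v) in {'wrist':(113,140),'side':(347,305)}.items(): pass
im=env.capture('top');env.cut_out
for l,n in(('tuner_tray',(214,255)),('knob_block',(351,175)),('pickup_tray',(467,265))):
    x=best('top',l,n);y=best('side',l,{'tuner_tray':(347,305),'knob_block':(297,198),'pickup_tray':(378,153)}[l])
    f=lambda c:np.array([cv2.approxPolyDP(c,0.03*cv2.arcLength(c,True),True)[:,0]])[0]
    print(l,f(x[2]).tolist(),f(y[2]).tolist())
go(.6125,.331,.008,20)
```

```text
(np.float64(3.905124837953327), (322.5, 191.0)) (np.float64(1.0), (272.0, 296.0))
knob (array([0.6118, 0.3317, 0.0124]), [np.float64(5.841810679004056e-05), np.float64(5.8418106790045e-05)])
dome view z12: [0.6119 0.3316 0.012 ] [0.6119 0.3314 0.012 ]
t 3.1 tcp [0.6074 0.333  0.1519] yang 20.3
tuner_tray box 0.96 [0.4285 0.3104 0.0044] [126. 143.]
tuner_tray mask 0.84 px [119.5 146. ] rect [433.2 308.9] [156.  111.5] 18.4
tuner_tray [[230, 220], [186, 231], [197, 291], [243, 279]] [[374, 282], [317, 285], [319, 329], [378, 326]]
knob_block [[374, 146], [323, 151], [327, 203], [381, 198]] [[282, 180], [281, 212], [316, 217], [321, 183]]
pickup_tray [[479, 235], [438, 248], [456, 296], [497, 283]] [[399, 159], [391, 141], [358, 144], [365, 164]]
row [-0.0025, 0.0035, 0.1433] [0.0, -0.0, 0.0007] dang -0.3
```

```bash
python3 -m handwheel '[-0.003,0.004,0.04,0,0,0,-0.003,0.004,0.08,0,0,0,-0.003,0.004,0.11,0,0,0,-0.003,0.004,0.13,0,0,0,-0.003,0.004,0.14,0,0,0,-0.003,0.004,0.144,0,0,0,-0.003,0.004,0.144,0,0,0,-0.003,0.004,0.144,0,0,0,-0.003,0.004,0.144,0,0,0,-0.003,0.004,0.144,0,0,0]'
python3 - <<'E'
from h import *
look('knob1','w3',.0175); go(.6118,.3317,.008,20)
E
```

```text
clock: 4.6
ee_pos: [0.6136, 0.3309, 0.0082]
tool_rot: [0.0, 0.572, 0.82, 0.001]
force: [-0.3, 0.1, 0.3]
finger_gap: 0.0512
finger_force: 0.0
t 4.6 tcp [0.6136 0.3309 0.0082] yang 20.2
knob1 box 0.8 [0.5913 0.4116 0.0221] [339.  67.]
knob1 box 0.79 [0.6482 0.4164 0.0191] [475. 110.]
knob1 box 0.71 [0.6155 0.339  0.0193] [331. 252.]
knob1 box 0.67 [0.6871 0.3067 0.0206] [442. 354.]
knob1 mask 0.97 px [483.5 110.5] rect [652.7 417.5] [34.3 27.4] 20.8
knob1 mask 0.83 px [350.4  64.9] rect [595.3 414.2] [28.1 27.5] 37.5
knob1 mask 0.71 px [317. 258.] rect [611.5 332.7] [27.5 33.8] 20.2
knob1 mask 0.64 px [439.5 355. ] rect [688.5 303.6] [3.6 8.9] 26.9
row [0.0014, -0.0011, -0.0003] [0.0001, 0.0, 0.0007] dang -0.2
```

View pics/w3.png

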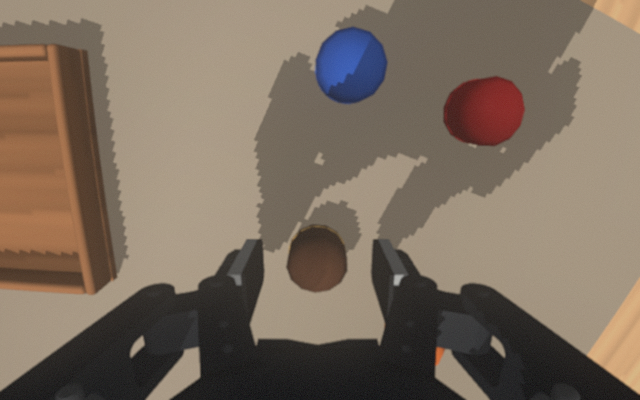

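The knob sits centred between the pads at (317,258), so I close and lift.

```bash
python3 -m handwheel '[0.001,0,0,0,0,0,0.001,0,0,0,0,0,0.001,0,0,0,0,0,0.001,0,0,0,0,0,0.001,0,0,0,0,0,0.001,0,0,0,0,0,0.001,0,0,0,0,0,0.001,0,0,0,0,0,0.001,0,0,0,0,0,0.001,0,0,0,0,0]' -1
python3 -m handwheel '[0,0,-0.004,0,0,0,0,0,-0.015,0,0,0,0,0,-0.03,0,0,0,0,0,-0.05,0,0,0,0,0,-0.07,0,0,0,0,0,-0.09,0,0,0,0,0,-0.1,0,0,0,0,0,-0.105,0,0,0,0,0,-0.11,0,0,0,0,0,-0.11,0,0,0]'
python3 - <<'E'
from h import *
s=go(.62,.03,.12,9)
E
```

```text
clock: 5.75
ee_pos: [0.613, 0.3318, 0.0077]
tool_rot: [0.0, 0.572, 0.82, 0.0]
force: [-1.9, 0.4, 5.7]
finger_gap: 0.0256
finger_force: 59.2
clock: 6.75
ee_pos: [0.6129, 0.3316, 0.1173]
tool_rot: [-0.0, 0.572, 0.82, -0.0]
force: [-0.2, -0.2, -0.4]
finger_gap: 0.0255
finger_force: 59.0
row [-0.2854, -0.0977, -0.0027] [-0.0, 0.0, 0.0312] dang -11.2
```

```bash
python3 -m handwheel '[-0.01,0,-0.02,0,0,0.003,-0.04,-0.01,-0.04,0,0,0.006,-0.08,-0.025,-0.04,0,0,0.01,-0.13,-0.04,-0.04,0,0,0.014,-0.18,-0.06,-0.04,0,0,0.018,-0.23,-0.075,-0.04,0,0,0.022,-0.28,-0.09,-0.04,0,0,0.026,-0.32,-0.1,-0.04,0,0,0.03,-0.34,-0.106,-0.04,0,0,0.031,-0.348,-0.108,-0.04,0,0,0.031]'
python3 - <<'E'
from h import *
env.capture('side')
look('knob_block','w4',.022)
im=env.capture('side');m=cv2.resize(im[140:320,220:380],(640,600),interpolation=2);w4=cv2.imread('pics/w4.png')[:,:,::-1]
save(np.hstack([cv2.resize(w4,(480,300)),cv2.resize(im[110:250,240:380],(300,300),interpolation=2)]),'c4')
E
```

```text
clock: 7.75
ee_pos: [0.6317, -0.0351, 0.1563]
tool_rot: [-0.001, 0.65, 0.76, -0.0]
force: [-0.4, 0.8, -0.4]
finger_gap: 0.0254
finger_force: 59.0
t 7.8 tcp [ 0.6319 -0.0347  0.1564] yang 8.9
knob_block box 0.91 [ 0.6482 -0.0021  0.0247] [343. 158.]
knob_block mask 0.6 px [344.  160.5] rect [649.4  -8.4] [134.5 134.3] 8.9
```

View pics/c4.png

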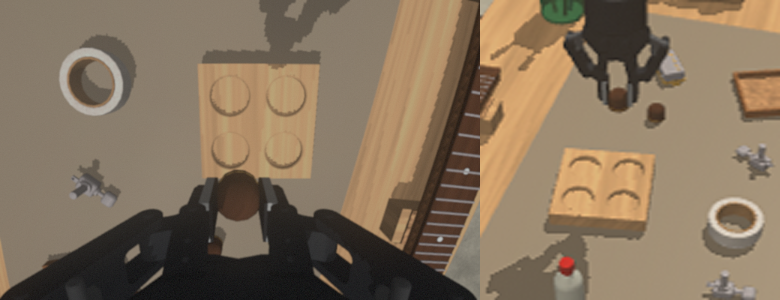

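The wrist view shows the knob held straight with its dome toward the palm. The block's four pockets are at about (307,127), (381,127), (307,199) and (377,199) in full-size pixels, and the side view agrees.

Run:
```python
from h import *
P=[atz('wrist',np.array(q)*4/3,.021) for q in((230,95),(286,95),(230,149),(283,149))]
print(np.round(P,4),np.mean(P,0).round(4))
a=np.radians(8.9);R=np.array([[np.cos(a),-np.sin(a)],[np.sin(a),np.cos(a)]])
for l in((-32,32),(32,32),(-32,-32),(32,-32)): print(l,(R@l+[649.5,-9]).round(1))
# two-view height of block corners
w_=[r for r in env.cut_out('wrist','knob_block')][0]['mask'];env.capture('top');t_=env.cut_out('top','knob_block')[0]['mask']
def cor(m):
    c=max(cv2.findContours(m.astype(np.uint8),0,1)[0],key=cv2.contourArea);return cv2.approxPolyDP(c,.03*cv2.arcLength(c,True),True)[:,0].astype(float)
W=cor(w_);T=cor(t_);print(W.tolist(),T.tolist())
for q in W:
    g=atz('wrist',q,.022); k=min(T,key=lambda t:np.linalg.norm(atz('top',t,.022)-g)); print(g.round(4),tri(ray('wrist',q),ray('top',k))[0].round(4))
go(.6129,.0175,.07,9)
```

```text
[[ 0.6131  0.0211  0.021 ]
 [ 0.6757  0.0313  0.021 ]
 [ 0.6226 -0.0415  0.021 ]
 [ 0.6854 -0.0315  0.021 ]] [ 0.6492 -0.0052  0.021 ]
(-32, 32) [612.9  17.7]
(32, 32) [676.2  27.6]
(-32, -32) [622.8 -45.6]
(32, -32) [686.1 -35.7]Traceback (most recent call last):
  File "<stdin>", line 7, in <module>
IndexError: list index out of range
```

Run:
```python
from h import *
go(.613,.019,.06,9)
```

```text
row [0.0522, -0.0107, 0.0973] [-0.0, -0.0, 0.0005] dang -0.2
```

```bash
python3 -m handwheel '[0.01,-0.002,0.01,0,0,0,0.022,-0.005,0.03,0,0,0,0.036,-0.008,0.05,0,0,0,0.047,-0.01,0.07,0,0,0,0.052,-0.011,0.085,0,0,0,0.052,-0.011,0.1,0,0,0,0.052,-0.011,0.112,0,0,0,0.052,-0.011,0.12,0,0,0,0.052,-0.011,0.126,0,0,0,0.052,-0.011,0.128,0,0,0]'
python3 - <<'E'
from h import *
go(.613,.019,.024,9)
E
```

```text
clock: 9.15
ee_pos: [0.6128, 0.0174, 0.0288]
tool_rot: [-0.0, 0.649, 0.761, -0.0]
force: [0.4, -0.3, 0.0]
finger_gap: 0.0258
finger_force: 59.0
row [0.0015, 0.0005, 0.0048] [-0.0001, -0.0, 0.0002] dang -0.1
```

```bash
python3 -m handwheel '[0.001,0,0.001,0,0,0,0.001,0,0.002,0,0,0,0.001,0,0.003,0,0,0,0.001,0,0.0035,0,0,0,0.001,0,0.004,0,0,0,0.001,0,0.0043,0,0,0,0.001,0,0.0046,0,0,0,0.001,0,0.0049,0,0,0,0.001,0,0.0049,0,0,0,0.001,0,0.0049,0,0,0]'
```

```text
clock: 10.15
ee_pos: [0.6128, 0.0183, 0.0244]
tool_rot: [0.0, 0.649, 0.761, 0.0]
force: [0.1, 0.3, -1.4]
finger_gap: 0.0251
finger_force: 59.0
```

```bash
python3 -m handwheel '[0,0,0.0002,0,0,0,0,0,0.0004,0,0,0,0,0,0.0006,0,0,0,0,0,0.0008,0,0,0,0,0,0.0008,0,0,0,0,0,0.0008,0,0,0,0,0,0.0008,0,0,0,0,0,0.0008,0,0,0,0,0,0.0008,0,0,0,0,0,0.0008,0,0,0]'; python3 -c "
from h import *
for i in range(4): env.capture('top');s=env.observe();print(s['force'].round(2),s['ee_pos'].round(4))"
```

```text
clock: 11.15
ee_pos: [0.6128, 0.0184, 0.0237]
tool_rot: [0.0, 0.649, 0.761, 0.0]
force: [-2.0, -0.4, 5.3]
finger_gap: 0.0251
finger_force: 59.6
[-1.77  0.08  5.62] [0.6128 0.0183 0.0237]
[-2.35  0.07  5.19] [0.6128 0.0184 0.0237]
[-1.96  0.81  5.31] [0.6128 0.0183 0.0237]
[-2.14 -0.16  4.5 ] [0.6128 0.0184 0.0237]
```

Contact is gentle at 5 N. I release and lift.

```bash
python3 -m handwheel '[0,0,0,0,0,0,0,0,0,0,0,0,0,0,0,0,0,0,0,0,0,0,0,0,0,0,0,0,0,0,0,0,0,0,0,0,0,0,-0.01,0,0,0,0,0,-0.03,0,0,0,0,0,-0.06,0,0,0,0,0,-0.09,0,0,0]' 0.1
python3 - <<'E'
from h import *
go(.615,-.195,.15,9)
E
```

```text
clock: 12.35
ee_pos: [0.6125, 0.0184, 0.1151]
tool_rot: [-0.0, 0.649, 0.761, -0.0]
force: [1.0, 0.2, -0.0]
finger_gap: 0.047
finger_force: 0.0
row [-0.2111, -0.0313, -0.0349] [-0.0, -0.0, 0.0002] dang -0.1
```

```bash
python3 -m handwheel '[-0.05,-0.01,-0.03,0,0,0,-0.1,-0.02,-0.035,0,0,0,-0.15,-0.025,-0.035,0,0,0,-0.19,-0.03,-0.035,0,0,0,-0.21,-0.031,-0.035,0,0,0,-0.211,-0.031,-0.035,0,0,0,-0.211,-0.031,-0.035,0,0,0,-0.211,-0.031,-0.035,0,0,0,-0.211,-0.031,-0.035,0,0,0,-0.211,-0.031,-0.035,0,0,0]'
python3 - <<'E'
from h import *
o=look('knob1','w5',.0175)
look('knob_block','w5b',.022)
im=env.capture('side');b=[cv2.minAreaRect(max(cv2.findContours(r['mask'].astype(np.uint8),0,1)[0],key=cv2.contourArea).astype(np.float32))[0] for r in env.cut_out('side','knob1')]
b+=[px('side',w('side',r['xyz']))[0] for r in env.boxes_of('side','knob1')]
print(np.round(b))
for uv,m,k in o:
    for q in b:
        x,e=tri(ray('wrist',uv,m),ray('side',q))
        if max(e)<.006 and -.01<x[2]<.06: print(uv.round(),np.round(q),x.round(4),np.round(e,4))
E
```

```text
clock: 13.35
ee_pos: [0.6156, -0.1937, 0.1488]
tool_rot: [0.0, 0.648, 0.761, 0.0]
force: [0.7, -0.5, -0.0]
finger_gap: 0.0471
finger_force: 0.0
t 13.35 tcp [ 0.6156 -0.1937  0.1488] yang 9.2
knob1 box 0.77 [ 0.6215 -0.1923  0.0224] [326. 191.]
knob1 mask 0.98 px [322.4 189.2] rect [ 618.8 -192.8] [29.7 29.3] 72.7
t 13.5 tcp [ 0.6155 -0.1943  0.1487] yang 9.1
knob_block box 0.79 [ 0.6576 -0.0572  0.0223] [401.  29.]
knob_block mask 0.96 px [400.  31.] rect [657.8 -58.3] [134.7  45.7] 10.2
[[322. 162.]
 [241. 325.]
 [307. 202.]
 [307. 204.]
 [322. 162.]
 [251. 282.]
 [240. 326.]
 [267. 330.]]
[322. 189.] [322. 162.] [ 0.6179 -0.1937  0.0141] [0.0011 0.0011]
[322. 189.] [322. 162.] [ 0.6184 -0.1948  0.009 ] [0.0009 0.0009]
```

View pics/w5.png

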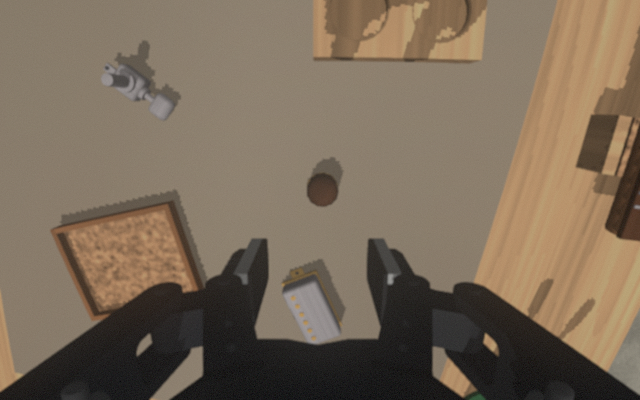

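The second dark knob is at (322,189), triangulated to (0.618,-0.194) at about 12 mm, which is its mid height. The cork tray is at (127,258), the pickup at (313,308) and tuner 2 at (138,92).

```bash
python3 -m handwheel '[0,0.003,0.04,0,0,0,0,0.003,0.08,0,0,0,0,0.003,0.11,0,0,0,0,0.003,0.13,0,0,0,0,0.003,0.138,0,0,0,0,0.003,0.14,0,0,0,0,0.003,0.1405,0,0,0,0,0.003,0.1405,0,0,0,0,0.003,0.1405,0,0,0,0,0.003,0.1405,0,0,0]'
python3 -m handwheel '[0,0,0,0,0,0,0,0,0,0,0,0,0,0,0,0,0,0,0,0,0,0,0,0,0,0,0,0,0,0,0,0,0,0,0,0,0,0,0,0,0,0,0,0,0,0,0,0,0,0,0,0,0,0,0,0,0,0,0,0]' -1
python3 - <<'E'
from h import *
go(.676,.0285,.12,9)
E
```

```text
clock: 14.8
ee_pos: [0.6188, -0.1946, 0.0089]
tool_rot: [0.001, 0.649, 0.761, 0.0]
force: [-0.2, -0.6, -0.1]
finger_gap: 0.0469
finger_force: 0.0
clock: 15.8
ee_pos: [0.6186, -0.1945, 0.0088]
tool_rot: [0.0, 0.649, 0.761, 0.0]
force: [-1.4, 0.5, 5.3]
finger_gap: 0.0253
finger_force: 58.7
row [0.2111, 0.092, -0.1112] [0.0001, 0.0001, 0.0002] dang -0.1
```

```bash
python3 -m handwheel '[0,0,-0.005,0,0,0,0,0,-0.02,0,0,0,0,0,-0.04,0,0,0,0.02,0.01,-0.06,0,0,0,0.05,0.03,-0.07,0,0,0,0.08,0.05,-0.075,0,0,0,0.11,0.07,-0.075,0,0,0,0.135,0.085,-0.075,0,0,0,0.147,0.092,-0.07,0,0,0,0.147,0.092,-0.065,0,0,0]'
python3 - <<'E'
from h import *
go(.686,-.0345,.029,9)
E
```

```text
clock: 16.8
ee_pos: [0.6863, -0.0332, 0.0726]
tool_rot: [-0.0, 0.648, 0.762, -0.0]
force: [0.2, -0.1, -0.3]
finger_gap: 0.0252
finger_force: 59.0
row [-0.0013, -0.0005, 0.0436] [-0.0, -0.0, 0.0006] dang -0.2
```

```bash
python3 -m handwheel '[-0.001,0,0.01,0,0,0,-0.001,0,0.025,0,0,0,-0.001,0,0.036,0,0,0,-0.001,0,0.042,0,0,0,-0.001,0,0.044,0,0,0,-0.001,0,0.045,0,0,0,-0.001,0,0.046,0,0,0,-0.001,0,0.0465,0,0,0,-0.001,0,0.047,0,0,0,-0.001,0,0.047,0,0,0]'; python3 -c "
from h import *
go(.686,-.0345,.0248,9)"
```

```text
clock: 17.8
ee_pos: [0.6863, -0.0357, 0.0263]
tool_rot: [0.0, 0.649, 0.761, 0.0]
force: [0.0, -0.6, -0.5]
finger_gap: 0.0251
finger_force: 59.0
row [0.0012, -0.0001, 0.0015] [0.0, 0.0, 0.0003] dang -0.1
```

```bash
python3 -m handwheel '[0,0,0.0003,0,0,0,0,0,0.0006,0,0,0,0,0,0.0009,0,0,0,0,0,0.0012,0,0,0,0,0,0.0014,0,0,0,0,0,0.0016,0,0,0,0,0,0.0016,0,0,0,0,0,0.0016,0,0,0,0,0,0.0016,0,0,0,0,0,0.0016,0,0,0]'
```

```text
clock: 18.8
ee_pos: [0.6862, -0.0357, 0.0249]
tool_rot: [0.0, 0.649, 0.761, 0.0]
force: [-2.2, 0.4, 4.6]
finger_gap: 0.0254
finger_force: 59.6
```

```bash
python3 -m handwheel '[0,0,0,0,0,0,0,0,0,0,0,0,0,0,0,0,0,0,0,0,0,0,0,0,0,0,0,0,0,0,0,0,0,0,0,0,0,0,-0.01,0,0,0,0,0,-0.03,0,0,0,0,0,-0.06,0,0,0,0,0,-0.1,0,0,0]' 0.1
python3 -m handwheel '[0.03,-0.035,-0.03,0,0,0,0.06,-0.07,-0.03,0,0,0,0.09,-0.1,-0.03,0,0,0,0.12,-0.135,-0.03,0,0,0,0.15,-0.17,-0.03,0,0,0,0.18,-0.2,-0.03,0,0,0,0.187,-0.216,-0.03,0,0,0,0.187,-0.216,-0.03,0,0,0,0.187,-0.216,-0.03,0,0,0,0.187,-0.216,-0.03,0,0,0]' -0.2
python3 - <<'E'
from h import *
o=look('tuner1','w6',.012)
a=cv2.imread('pics/w6.png')
t=env.capture('top')[:,:,::-1]
cv2.imwrite('pics/c6.png',np.hstack([cv2.resize(a,(480,300)),cv2.resize(t[140:210,315:385],(300,300),interpolation=2)]))
E
```

```text
clock: 19.8
ee_pos: [0.6854, -0.0356, 0.1248]
tool_rot: [-0.001, 0.649, 0.761, -0.001]
force: [0.8, -0.3, -0.0]
finger_gap: 0.0472
finger_force: 0.0
clock: 20.8
ee_pos: [0.4445, 0.1145, 0.1548]
tool_rot: [0.0, 0.649, 0.761, 0.0]
force: [0.8, -0.2, -0.2]
finger_gap: 0.0339
finger_force: 0.0
t 20.8 tcp [0.4445 0.1145 0.1548] yang 9.1
tuner1 box 0.91 [0.4343 0.1218 0.0122] [309. 177.]
tuner1 mask 0.55 px [315.  177.2] rect [440.2 122.7] [64.4 23.7] 2.2
```

View pics/c6.png

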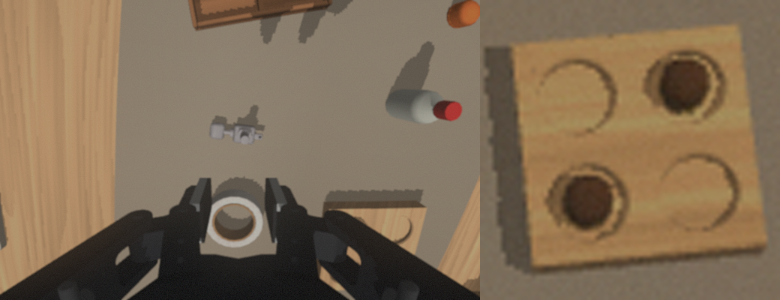

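Both knobs sit centred in diagonal pockets, dome up. The tuner's button points to image left, at (285,173) full-size, and the post is near (325,180). I zoom in on it.

Run:
```python
from h import *
a=cv2.imread('pics/w6.png');cv2.imwrite('pics/z6.png',cv2.resize(a[135:205,265:365],(800,560),interpolation=2))
```

```text
(no output)
```

View pics/z6.png

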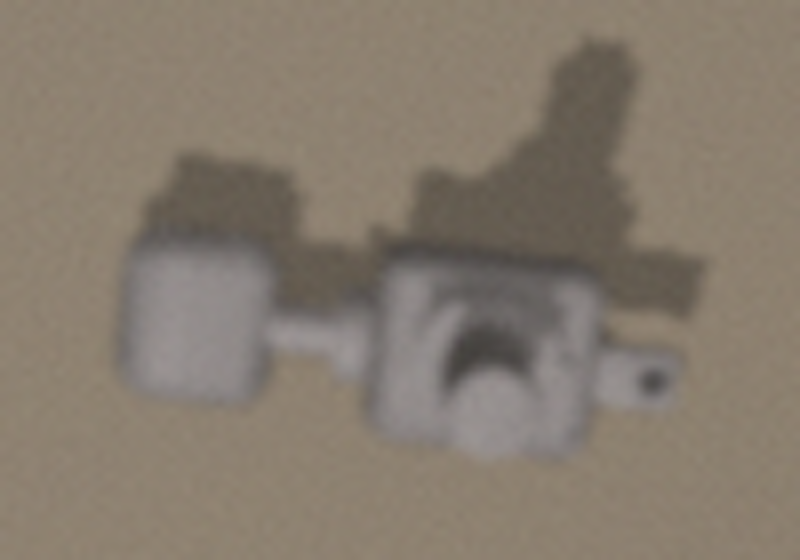

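The zoom shows the post top at full-size pixel (326.5,185.6), the button at (289.6,175), the case centre at (325.6,179) and the tab hole at (346.9,182.5).

Run:
```python
from h import *
pt=atz('wrist',(326.5,185.6),.04);b=atz('wrist',(289.6,175),.012);c=atz('wrist',(325.6,179),.014);t=atz('wrist',(346.9,182.5),.003)
print(pt.round(4),c.round(4),b.round(4),t.round(4));v=b-t;print('yaw',np.degrees(np.arctan2(v[1],v[0])),'len',np.linalg.norm(v[:2]), 'c-b',np.linalg.norm((b-c)[:2]))
im=env.capture('side');x=env.cut_out('side','tuner1')
for r in x:
    ys,xs=np.nonzero(r['mask']);i=ys.argmin();print(r['score'],'top px',xs[ys<ys.min()+2].mean(),ys.min(),'proj',px('side',pt)[0],tri(ray('wrist',(326.5,185.6)),ray('side',(xs[ys<ys.min()+3].mean(),ys.min()+2))))
go(.438,.117,.0165,9); print(env.observe()['qpos'].round(2))
o=look('tuner_tray','w6b',.02)
```

```text
[0.449  0.1232 0.04  ] [0.4489 0.1232 0.014 ] [0.4164 0.1214 0.012 ] [0.4697 0.1209 0.003 ]
yaw 179.40156537153524 len 0.05333520119700722 c-b 0.032537890960101006
0.75 top px 367.52941176470586 280 proj [354.29890547 237.48781823] (array([ 0.43501259,  0.06406308, -0.24413679]), [np.float64(0.03231271176062228), np.float64(0.03231271176062219)])
0.63 top px 354.0 237 proj [354.29890547 237.48781823] (array([0.44941616, 0.12132786, 0.03107533]), [np.float64(0.0001142987304158259), np.float64(0.00011429873041584542)])
row [0.0033, -0.0052, 0.1377] [-0.0001, -0.0, 0.0001] dang -0.1
[ 0.07  0.14 -0.33  1.1  -0.    1.48]
t 21.1 tcp [0.4437 0.1145 0.1542] yang 9.1
tuner_tray box 0.96 [0.4236 0.256  0.0056] [322.  17.]
tuner_tray mask 0.55 px [347.5  20.5] rect [444.6 253.8] [150.   30.4] 9.4
```

```bash
python3 -m handwheel '[0.004,0.003,0.02,0,0,-0.02,0.008,0.007,0.04,0,0,-0.04,0.008,0.007,0.06,0,0,-0.06,0.008,0.007,0.08,0,0,-0.08,0.008,0.007,0.1,0,0,-0.1,0.008,0.007,0.12,0,0,-0.1,0.008,0.007,0.13,0,0,-0.1,0.008,0.007,0.135,0,0,-0.1,0.008,0.007,0.136,0,0,-0.1,0.008,0.007,0.136,0,0,-0.1]'
python3 - <<'E'
from h import *
look('tuner1','w7'); go(.449,.1232,.018,45)
E
```

```text
clock: 22.25
ee_pos: [0.4494, 0.1239, 0.019]
tool_rot: [0.0, 0.382, 0.924, 0.0]
force: [-0.6, 0.3, 0.1]
finger_gap: 0.0339
finger_force: 0.0
t 22.25 tcp [0.4494 0.1239 0.019 ] yang 45.1
tuner1 box 0.58 [0.4367 0.1238 0.0117] [301. 233.]
tuner1 mask 0.87 px [302.4 235.6]
row [-0.0001, -0.0008, 0.0011] [0.0001, 0.0001, 0.0002] dang -0.1
```

View pics/w7.png

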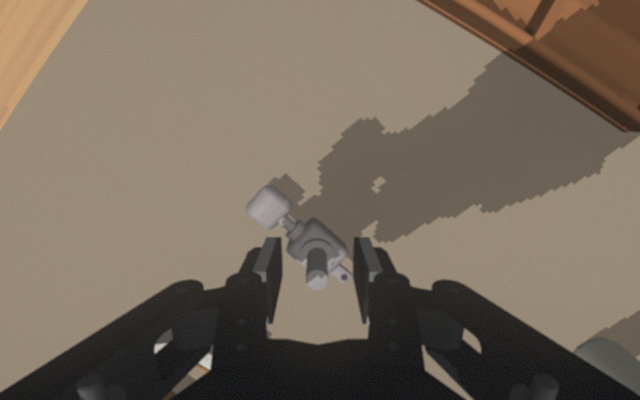

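The post at (316,275) is centred between the pads. I close and lift.

```bash
python3 -m handwheel '[0,0,0.001,0,0,0,0,0,0.001,0,0,0,0,0,0.001,0,0,0,0,0,0.001,0,0,0,0,0,0.001,0,0,0,0,0,0.001,0,0,0,0,0,0.001,0,0,0,0,0,0.001,0,0,0,0,0,0.001,0,0,0,0,0,0.001,0,0,0]' -1
python3 -m handwheel '[0,0,-0.005,0,0,0,0,0,-0.015,0,0,0,0,0,-0.03,0,0,0,0,0,-0.05,0,0,0,0,0,-0.065,0,0,0,0,0,-0.075,0,0,0,0,0,-0.08,0,0,0,0,0,-0.08,0,0,0,0,0,-0.08,0,0,0,0,0,-0.08,0,0,0]'
python3 - <<'E'
from h import *
go(.47,.309,.09,-28)
E
```

```text
clock: 23.4
ee_pos: [0.4492, 0.1238, 0.0178]
tool_rot: [0.0, 0.382, 0.924, 0.0]
force: [-1.1, 0.4, 5.8]
finger_gap: 0.0077
finger_force: 58.6
clock: 24.4
ee_pos: [0.4487, 0.1238, 0.0968]
tool_rot: [-0.001, 0.382, 0.924, -0.0]
force: [0.6, -0.3, -0.7]
finger_gap: 0.0078
finger_force: 58.5
row [0.1156, 0.1462, 0.0068] [-0.0002, -0.0, 0.203] dang -73.1
```

```bash
python3 -m handwheel '[0.005,0.006,0,0,0,0.02,0.02,0.025,0,0,0,0.04,0.035,0.045,0,0,0,0.06,0.055,0.07,0,0,0,0.08,0.075,0.095,0,0,0,0.1,0.095,0.12,0,0,0,0.12,0.107,0.135,0,0,0,0.14,0.113,0.143,0,0,0,0.163,0.116,0.146,0,0,0,0.184,0.116,0.146,0,0,0,0.203]'
python3 - <<'E'
from h import *
o=look('tuner_tray','w8',.02);look('tuner1','w8b')
a=cv2.imread('pics/w8.png');t=env.capture('side')[:,:,::-1]
cv2.imwrite('pics/c8.png',np.hstack([cv2.resize(a,(480,300)),cv2.resize(t[250:340,300:390],(300,300),interpolation=2)]))
E
```

```text
clock: 25.4
ee_pos: [0.4696, 0.3098, 0.0965]
tool_rot: [-0.0, 0.858, 0.513, -0.001]
force: [0.4, 0.2, -0.2]
finger_gap: 0.0073
finger_force: 58.6
t 25.4 tcp [0.4696 0.3098 0.0965] yang -28.2
tuner_tray box 0.7 [0.6231 0.1966 0.048 ] [596. 254.]
tuner_tray box 0.58 [0.4477 0.3234 0.0042] [285. 199.]
tuner_tray mask 0.68 px [277.7 229.1] rect [430.2 308. ] [151.6 112.3] 17.8
t 25.55 tcp [0.4697 0.3091 0.0968] yang -27.8
tuner1 box 0.83 [0.4601 0.3227 0.0897] [290. 233.]
tuner1 mask 0.56 px [298.9 234.4]
```

View pics/c8.png

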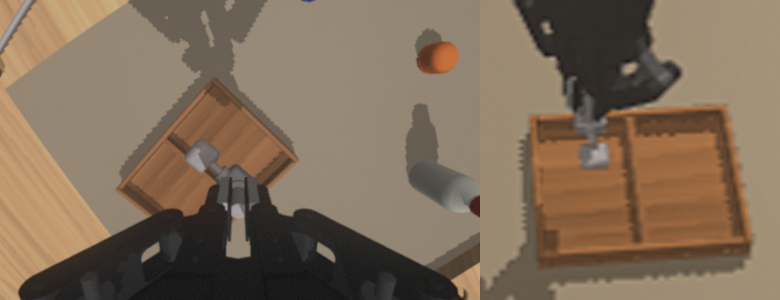

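The wrist view shows the tuner held post-up and parallel to the divider over the +x bay. The tray measures 151.6 x 112.3 mm at rim height, which matches.

```bash
python3 -m handwheel '[0,0,0.008,0,0,0,0,0,0.02,0,0,0,0,0,0.035,0,0,0,0,0,0.05,0,0,0,0,0,0.06,0,0,0,0,0,0.065,0,0,0,0,0,0.068,0,0,0,0,0,0.07,0,0,0,0,0,0.071,0,0,0,0,0,0.072,0,0,0]'
python3 -m handwheel '[0,0,0.0003,0,0,0,0,0,0.0006,0,0,0,0,0,0.0009,0,0,0,0,0,0.0012,0,0,0,0,0,0.0015,0,0,0,0,0,0.0018,0,0,0,0,0,0.002,0,0,0,0,0,0.002,0,0,0,0,0,0.002,0,0,0,0,0,0.002,0,0,0]'
```

```text
clock: 26.75
ee_pos: [0.4702, 0.3092, 0.0258]
tool_rot: [0.0, 0.857, 0.515, 0.0]
force: [-0.3, -0.1, -1.2]
finger_gap: 0.0075
finger_force: 58.5
clock: 27.75
ee_pos: [0.47, 0.3091, 0.0235]
tool_rot: [-0.0, 0.857, 0.515, 0.0]
force: [-0.5, -0.1, 0.5]
finger_gap: 0.0077
finger_force: 58.5
```

```bash
python3 -m handwheel '[0,0,0.0002,0,0,0,0,0,0.0004,0,0,0,0,0,0.0006,0,0,0,0,0,0.0008,0,0,0,0,0,0.0008,0,0,0,0,0,0.0008,0,0,0,0,0,0.0008,0,0,0,0,0,0.0008,0,0,0,0,0,0.0008,0,0,0,0,0,0.0008,0,0,0]'
```

```text
clock: 28.75
ee_pos: [0.47, 0.3092, 0.0229]
tool_rot: [0.0, 0.857, 0.515, 0.0]
force: [-1.1, -1.1, 4.7]
finger_gap: 0.0074
finger_force: 58.8
```

```bash
python3 -m handwheel '[0,0,0,0,0,0,0,0,0,0,0,0,0,0,0,0,0,0,0,0,0,0,0,0,0,0,0,0,0,0,0,0,0,0,0,0,0,0,-0.01,0,0,0,0,0,-0.03,0,0,0,0,0,-0.06,0,0,0,0,0,-0.1,0,0,0]' -0.2
python3 - <<'E'
from h import *
go(.45,-.13,.155,35)
E
```

```text
clock: 29.75
ee_pos: [0.4692, 0.3087, 0.1233]
tool_rot: [-0.0, 0.857, 0.515, -0.001]
force: [0.8, 0.7, -1.2]
finger_gap: 0.0342
finger_force: 0.0
row [-0.3965, 0.1889, -0.0312] [-0.0004, 0.0001, -0.175] dang 63.0
```

```bash
python3 -m handwheel '[-0.396,0.189,-0.03,0,0,-0.175,-0.396,0.189,-0.03,0,0,-0.175,-0.396,0.189,-0.03,0,0,-0.175,-0.396,0.189,-0.03,0,0,-0.175,-0.396,0.189,-0.03,0,0,-0.175,-0.396,0.189,-0.03,0,0,-0.175,-0.396,0.189,-0.03,0,0,-0.175,-0.396,0.189,-0.03,0,0,-0.175,-0.396,0.189,-0.03,0,0,-0.175,-0.396,0.189,-0.03,0,0,-0.175]'
python3 - <<'E'
from h import *
import time
env.capture('top');env.capture('top');env.capture('top')
look('tuner1','w9',.012); a=cv2.imread('pics/w9.png');t=env.capture('side')[:,:,::-1]
cv2.imwrite('pics/c9.png',np.hstack([cv2.resize(a[140:240,260:380],(480,400),interpolation=2),cv2.resize(t[270:340,305:375],(300,400),interpolation=2)]))
E
```

```text
clock: 30.75
ee_pos: [0.4507, -0.1317, 0.1538]
tool_rot: [0.001, 0.461, 0.887, -0.0]
force: [1.7, 0.8, -0.6]
finger_gap: 0.034
finger_force: 0.0
t 30.9 tcp [ 0.4509 -0.1313  0.1534] yang 34.8
tuner1 box 0.89 [ 0.4449 -0.1295  0.0138] [313. 184.]
tuner1 mask 0.59 px [317.2 186.7] rect [ 450. -130.] [23.6 63.4] 64.4
```

View pics/c9.png

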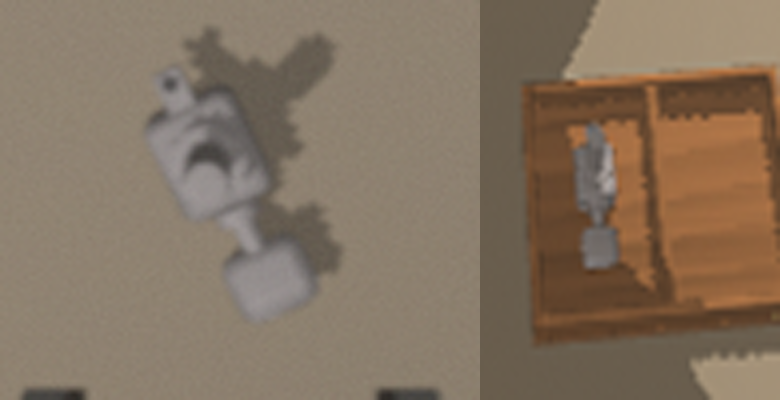

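Tuner 1 stands upright in the +x bay. For tuner 2, the post top is at (311.3,187), the case centre at (312.5,178.3), the button at (327.5,210.5) and the tab hole at (302.5,161.2).

Run:
```python
from h import *
A=(311.3,187)
pt=atz('wrist',A,.04);b=atz('wrist',(327.5,210.5),.012);c=atz('wrist',(312.5,178.3),.014);t=atz('wrist',(302.5,161.2),.003)
print(pt.round(4),c.round(4),b.round(4),t.round(4));v=b-t;print('yaw',np.degrees(np.arctan2(v[1],v[0])),np.degrees(np.arctan2(*(b-c)[1::-1])),'len',np.linalg.norm(v[:2]), 'c-b',np.linalg.norm((b-c)[:2]))
env.capture('side')
for r in env.cut_out('side','tuner1'):
    ys,xs=np.nonzero(r['mask']);print(round(r['score'],2),xs[ys<ys.min()+2].mean(),ys.min(),'proj',px('side',pt)[0].round(1))
go(pt[0],pt[1],.018,35)
```

```text
[ 0.4419 -0.1253  0.04  ] [ 0.4414 -0.1235  0.014 ] [ 0.4702 -0.1407  0.012 ] [ 0.426  -0.1176  0.003 ]
yaw -27.62751292951753 -30.92367433913349 len 0.04994378848718342 c-b 0.033615809936233795
0.66 326.875 133 proj [371.4 178. ]
0.55 331.77777777777777 292 proj [371.4 178. ]
0.54 367.0 178 proj [371.4 178. ]
row [0.0075, -0.0059, 0.1348] [0.0, -0.0, 0.0003] dang -0.1
```

```bash
python3 -m handwheel '[0.004,-0.003,0.03,0,0,0,0.008,-0.006,0.06,0,0,0,0.008,-0.006,0.09,0,0,0,0.008,-0.006,0.115,0,0,0,0.008,-0.006,0.128,0,0,0,0.008,-0.006,0.133,0,0,0,0.008,-0.006,0.135,0,0,0,0.008,-0.006,0.135,0,0,0,0.008,-0.006,0.135,0,0,0,0.008,-0.006,0.135,0,0,0]'
python3 -m handwheel '[0,0,0,0,0,0,0,0,0,0,0,0,0,0,0,0,0,0,0,0,0,0,0,0,0,0,0,0,0,0,0,0,0,0,0,0,0,0,0,0,0,0,0,0,0,0,0,0,0,0,0,0,0,0,0,0,0,0,0,0]' -1
```

```text
clock: 32.2
ee_pos: [0.4419, -0.1263, 0.0183]
tool_rot: [0.001, 0.462, 0.887, 0.0]
force: [-0.9, -1.0, 0.1]
finger_gap: 0.0341
finger_force: 0.0
clock: 33.2
ee_pos: [0.4417, -0.1263, 0.018]
tool_rot: [0.0, 0.462, 0.887, 0.0]
force: [-0.6, 0.3, 5.5]
finger_gap: 0.0078
finger_force: 58.6
```

```bash
python3 -m handwheel '[0,0,-0.005,0,0,0,0,0,-0.015,0,0,0,0,0,-0.03,0,0,0,0,0,-0.05,0,0,0,0,0,-0.065,0,0,0,0,0,-0.075,0,0,0,0,0,-0.08,0,0,0,0,0,-0.08,0,0,0,0,0,-0.08,0,0,0,0,0,-0.08,0,0,0]'
python3 - <<'E'
from h import *
go(.394,.3055,.1,-8)
E
```

```text
clock: 34.2
ee_pos: [0.4412, -0.126, 0.0971]
tool_rot: [-0.001, 0.462, 0.887, -0.0]
force: [-0.2, -0.1, -0.8]
finger_gap: 0.0074
finger_force: 58.5
row [0.3805, 0.2089, -0.0027] [-0.0002, -0.0001, 0.1195] dang -43.0
```

```bash
python3 -m handwheel '[0.01,0.005,-0.003,0,0,0.01,0.03,0.016,-0.003,0,0,0.025,0.06,0.032,-0.003,0,0,0.04,0.095,0.052,-0.003,0,0,0.055,0.135,0.074,-0.003,0,0,0.07,0.175,0.096,-0.003,0,0,0.085,0.215,0.118,-0.003,0,0,0.1,0.255,0.14,-0.003,0,0,0.11,0.295,0.162,-0.003,0,0,0.12,0.33,0.181,-0.003,0,0,0.12]'
python3 - <<'E'
from h import *
go(.394,.3055,.1,-8)
E
```

```text
clock: 35.2
ee_pos: [0.3996, 0.2501, 0.1002]
tool_rot: [-0.0, 0.756, 0.654, -0.0]
force: [1.6, -0.4, -0.8]
finger_gap: 0.0073
finger_force: 58.5
row [0.054, -0.0136, 0.0002] [-0.0001, 0.0, -0.0008] dang 0.3
```

```bash
python3 -m handwheel '[0.025,-0.006,0,0,0,0,0.04,-0.01,0,0,0,0,0.05,-0.012,0,0,0,0,0.052,-0.0135,0,0,0,0,0.052,-0.0135,0.005,0,0,0,0.052,-0.0135,0.015,0,0,0,0.052,-0.0135,0.03,0,0,0,0.052,-0.0135,0.04,0,0,0,0.052,-0.0135,0.045,0,0,0,0.052,-0.0135,0.047,0,0,0]'
python3 - <<'E'
from h import *
go(.394,.3055,.025,-8)
E
```

```text
clock: 36.2
ee_pos: [0.3944, 0.3009, 0.053]
tool_rot: [-0.0, 0.756, 0.655, -0.001]
force: [-0.1, -0.2, -0.2]
finger_gap: 0.0074
finger_force: 58.5
row [0.0046, -0.001, 0.028] [-0.0001, 0.0001, -0.0006] dang 0.2
```

```bash
python3 -m handwheel '[0.002,0,0.003,0,0,0,0.004,0,0.008,0,0,0,0.004,0,0.014,0,0,0,0.004,0,0.02,0,0,0,0.004,0,0.024,0,0,0,0.004,0,0.026,0,0,0,0.004,0,0.027,0,0,0,0.004,0,0.0275,0,0,0,0.004,0,0.028,0,0,0,0.004,0,0.028,0,0,0]'
python3 -m handwheel '[0,0,0.0003,0,0,0,0,0,0.0006,0,0,0,0,0,0.0009,0,0,0,0,0,0.0012,0,0,0,0,0,0.0014,0,0,0,0,0,0.0016,0,0,0,0,0,0.0016,0,0,0,0,0,0.0016,0,0,0,0,0,0.0016,0,0,0,0,0,0.0016,0,0,0]'
```

```text
clock: 37.2
ee_pos: [0.3951, 0.3053, 0.0258]
tool_rot: [0.0, 0.756, 0.655, 0.0]
force: [0.4, -0.3, -0.5]
finger_gap: 0.0072
finger_force: 58.5
clock: 38.2
ee_pos: [0.3951, 0.3053, 0.0241]
tool_rot: [-0.0, 0.756, 0.655, 0.0]
force: [0.0, -0.6, -0.0]
finger_gap: 0.0073
finger_force: 58.5
```

```bash
python3 -m handwheel '[0,0,0.0002,0,0,0,0,0,0.0004,0,0,0,0,0,0.0006,0,0,0,0,0,0.0008,0,0,0,0,0,0.001,0,0,0,0,0,0.0012,0,0,0,0,0,0.0012,0,0,0,0,0,0.0012,0,0,0,0,0,0.0012,0,0,0,0,0,0.0012,0,0,0]'
```

```text
clock: 39.2
ee_pos: [0.3951, 0.3054, 0.0231]
tool_rot: [0.0, 0.756, 0.655, 0.0]
force: [-1.2, -1.5, 5.2]
finger_gap: 0.0077
finger_force: 58.8
```

```bash
python3 -m handwheel '[0,0,0,0,0,0,0,0,0,0,0,0,0,0,0,0,0,0,0,0,0,0,0,0,0,0,0,0,0,0,0,0,0,0,0,0,0,0,-0.01,0,0,0,0,0,-0.03,0,0,0,0,0,-0.06,0,0,0,0,0,-0.1,0,0,0]' -0.2
python3 - <<'E'
from h import *
go(.626,-.31,.17,32.7)
t=env.capture('side')[:,:,::-1];t2=env.capture('top')[:,:,::-1]
E
```

```text
clock: 40.2
ee_pos: [0.3942, 0.3049, 0.1236]
tool_rot: [-0.0, 0.756, 0.655, -0.001]
force: [1.0, 0.7, -0.9]
finger_gap: 0.0343
finger_force: 0.0
row [-0.5757, 0.317, -0.0462] [-0.0004, 0.0001, -0.1136] dang 40.9
```

```bash
python3 -m handwheel '[-0.576,0.317,-0.046,0,0,-0.114,-0.576,0.317,-0.046,0,0,-0.114,-0.576,0.317,-0.046,0,0,-0.114,-0.576,0.317,-0.046,0,0,-0.114,-0.576,0.317,-0.046,0,0,-0.114,-0.576,0.317,-0.046,0,0,-0.114,-0.576,0.317,-0.046,0,0,-0.114,-0.576,0.317,-0.046,0,0,-0.114,-0.576,0.317,-0.046,0,0,-0.114,-0.576,0.317,-0.046,0,0,-0.114]'
python3 - <<'E'
from h import *
go(.626,-.31,.17,32.7)
E
```

```text
clock: 41.3
ee_pos: [0.56, -0.1327, 0.156]
tool_rot: [0.0, 0.478, 0.878, 0.0]
force: [1.1, 1.1, 0.1]
finger_gap: 0.0342
finger_force: 0.0
row [-0.1848, -0.0407, -0.0139] [0.0001, 0.0, 0.0004] dang -0.1
```

```bash
python3 -m handwheel '[-0.18,-0.04,-0.014,0,0,0,-0.18,-0.04,-0.014,0,0,0,-0.18,-0.04,-0.014,0,0,0,-0.18,-0.04,-0.014,0,0,0,-0.18,-0.04,-0.014,0,0,0,-0.18,-0.04,-0.014,0,0,0,-0.18,-0.04,-0.014,0,0,0,-0.18,-0.04,-0.014,0,0,0,-0.18,-0.04,-0.014,0,0,0,-0.18,-0.04,-0.014,0,0,0]' 0.5
python3 - <<'E'
from h import *
look('pickup','w10',.015)
look('pickup_tray','w10b',.014)
a=cv2.imread('pics/w10.png');t=env.capture('side')[:,:,::-1]
cv2.imwrite('pics/c10.png',np.hstack([cv2.resize(a,(480,300)),cv2.resize(t[270:340,305:385],(300,300),interpolation=2)]))
env.capture('side')
for l in('pickup',):
    for r in env.cut_out('side',l): ys,xs=np.nonzero(r['mask']);print('side',l,round(r['score'],2),xs.mean().round(),ys.mean().round(),xs.min(),xs.max(),ys.min(),ys.max())
E
```

```text
clock: 42.3
ee_pos: [0.6238, -0.3027, 0.1699]
tool_rot: [0.0, 0.478, 0.878, -0.0]
force: [-0.2, -1.5, -0.2]
finger_gap: 0.0644
finger_force: 0.0
t 42.3 tcp [ 0.6238 -0.3027  0.1699] yang 32.9
pickup box 0.8 [ 0.6277 -0.3112  0.0221] [317. 196.]
pickup mask 0.71 px [315.  195.5] rect [ 627.7 -314.9] [36.1 80.4] 31.8
t 42.45 tcp [ 0.6238 -0.3031  0.1697] yang 32.9
pickup_tray box 0.78 [ 0.4384 -0.2963  0.0045] [152.  69.]
pickup_tray mask 0.74 px [150.6  72.2] rect [ 444.7 -299. ] [127.8 104.9] 21.5
side pickup 0.47 328.0 142.0 321 335 134 149
```

View pics/c10.png

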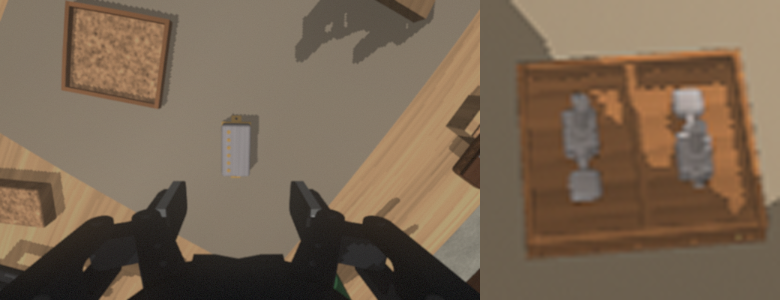

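Both tuners stand in separate bays. The pickup is at (315,196) in the wrist view and the cork tray at (151,72). I check the pickup's height and descend.

```bash
python3 - <<'E'
from h import *
print(tri(ray('wrist',(315,195.5)),ray('side',(328,141.5)))[0].round(4))
p=np.array([atz('wrist',(q[0]*4/3,q[1]*4/3),.021)[:2] for q in((235,124),(235,177))]);print(p.round(4),np.hypot(*(p[0]-p[1])),np.degrees(np.arctan2(*(p[0]-p[1])[::-1])),p.mean(0))
E
python3 -m handwheel '[-0.005,-0.001,0.02,0,0,0,-0.01,-0.002,0.05,0,0,0,-0.01,-0.002,0.08,0,0,0,-0.01,-0.002,0.1,0,0,0,-0.01,-0.002,0.115,0,0,0,-0.01,-0.002,0.12,0,0,0,-0.01,-0.002,0.12,0,0,0,-0.01,-0.002,0.12,0,0,0,-0.01,-0.002,0.12,0,0,0,-0.01,-0.002,0.12,0,0,0]'
python3 - <<'E'
from h import *
look('pickup','w11',.018); go(.6275,-.313,.009,32.5)
E
```

```text
[ 0.6275 -0.3158  0.0077]
[[ 0.6095 -0.2896]
 [ 0.6467 -0.3478]] 0.06905013487918679 122.61769819539302 [ 0.62807513 -0.31870767]
clock: 43.75
ee_pos: [0.6279, -0.3132, 0.0504]
tool_rot: [0.001, 0.478, 0.878, -0.0]
force: [0.1, 0.3, 1.0]
finger_gap: 0.0639
finger_force: 0.0
t 43.75 tcp [ 0.6279 -0.3132  0.0504] yang 32.8
pickup box 0.69 [ 0.6271 -0.3135  0.0215] [318. 234.]
pickup mask 0.76 px [316.5 226. ] rect [ 626.1 -313.1] [37.3 80.2] 32.8
pickup mask 0.29 px [84.  73.5] rect [ 470.2 -303.2] [92.3 76.1] 21.5
row [0.0001, -0.0001, 0.0409] [0.0, 0.0001, 0.001] dang -0.3
```

View pics/w11.png

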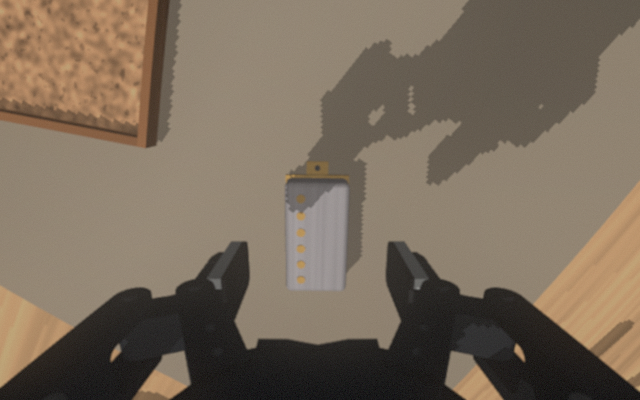

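The pickup is face up, centred and aligned between the fingers, its top running from (317,180) to (317,290).

Run:
```python
from h import *
p=np.array([atz('wrist',q,.021)[:2] for q in((317,179),(317,290))]);print(p.round(4),np.hypot(*(p[0]-p[1])),p.mean(0).round(4))
go(*p.mean(0),.009,32.7)
```

```text
[[ 0.6096 -0.287 ]
 [ 0.6465 -0.3443]] 0.0681224042483563 [ 0.628  -0.3156]
row [-0.0023, -0.0011, 0.0409] [0.0, 0.0001, 0.0004] dang -0.1
```

```bash
python3 -m handwheel '[-0.002,-0.001,0.01,0,0,0,-0.002,-0.001,0.02,0,0,0,-0.002,-0.001,0.03,0,0,0,-0.002,-0.001,0.038,0,0,0,-0.002,-0.001,0.041,0,0,0,-0.002,-0.001,0.042,0,0,0,-0.002,-0.001,0.042,0,0,0,-0.002,-0.001,0.042,0,0,0,-0.002,-0.001,0.042,0,0,0,-0.002,-0.001,0.042,0,0,0]'
python3 -m handwheel '[0,0,0,0,0,0,0,0,0,0,0,0,0,0,0,0,0,0,0,0,0,0,0,0,0,0,0,0,0,0,0,0,0,0,0,0,0,0,0,0,0,0,0,0,0,0,0,0,0,0,0,0,0,0,0,0,0,0,0,0]' -1
```

```text
clock: 44.9
ee_pos: [0.6279, -0.3153, 0.0079]
tool_rot: [0.0, 0.478, 0.878, -0.0]
force: [0.7, 0.5, 0.4]
finger_gap: 0.0639
finger_force: 0.0
clock: 45.9
ee_pos: [0.628, -0.3153, 0.008]
tool_rot: [0.0, 0.478, 0.878, -0.0]
force: [-0.7, -0.2, 6.2]
finger_gap: 0.035
finger_force: 61.1
```

Gripped: the gap is 35 mm, about 3 mm under the 38 mm width, the same difference as on the other parts.

```bash
python3 -m handwheel '[0,0,-0.003,0,0,0,0,0,-0.01,0,0,0,0,0,-0.02,0,0,0,0,0,-0.035,0,0,0,0,0,-0.05,0,0,0,0,0,-0.06,0,0,0,0,0,-0.068,0,0,0,0,0,-0.07,0,0,0,0,0,-0.07,0,0,0,0,0,-0.07,0,0,0]'
python3 - <<'E'
from h import *
p,R,s=pose();t=np.radians(111.6)
# explicit +79 turn
go(.445,-.299,.078,60);go(.445,-.299,.078,111.6);print(s['qpos'].round(2))
E
```

```text
clock: 46.9
ee_pos: [0.6275, -0.315, 0.0768]
tool_rot: [-0.001, 0.478, 0.878, 0.0]
force: [-0.5, -0.5, -1.0]
finger_gap: 0.0349
finger_force: 60.5
row [0.1124, -0.1446, -0.001] [-0.0, -0.0002, -0.0754] dang 27.2
row [0.1124, -0.1446, -0.001] [0.0, -0.0002, -0.2188] dang 78.8
[-0.58  0.59  0.15  1.14  0.    0.41]
```

```bash
python3 -m handwheel '[0.004,-0.005,-0.005,0,0,-0.015,0.014,-0.018,-0.01,0,0,-0.035,0.028,-0.036,-0.01,0,0,-0.057,0.044,-0.057,-0.01,0,0,-0.08,0.06,-0.078,-0.01,0,0,-0.103,0.076,-0.098,-0.01,0,0,-0.126,0.091,-0.117,-0.01,0,0,-0.149,0.103,-0.132,-0.01,0,0,-0.172,0.11,-0.142,-0.01,0,0,-0.195,0.112,-0.145,-0.01,0,0,-0.217]'
python3 - <<'E'
from h import *
look('pickup_tray','w12',.014); look('pickup','w12b'); go(.445,-.299,.03,111.6)
t=env.capture('side')[:,:,::-1]
a=cv2.imread('pics/w12.png')
cv2.imwrite('pics/c12.png',np.hstack([cv2.resize(a,(480,300)),cv2.resize(t[110:190,330:420],(300,300),interpolation=2)]))
E
```

```text
clock: 47.9
ee_pos: [0.4437, -0.2993, 0.0871]
tool_rot: [-0.0, -0.184, 0.983, 0.0]
force: [0.4, -0.1, -1.1]
finger_gap: 0.035
finger_force: 60.5
t 47.9 tcp [ 0.4437 -0.2993  0.0871] yang 111.3
pickup_tray box 0.7 [ 0.4129 -0.3135  0.0015] [314. 160.]
pickup_tray mask 0.92 px [316.3 182.7] rect [ 428.1 -306.2] [ 94.  104.1] 21.9
t 48.05 tcp [ 0.445  -0.2997  0.0873] yang 110.8
pickup box 0.68 [ 0.4415 -0.298   0.1052] [323. 268.]
pickup mask 0.72 px [318. 253.]
row [0.0002, 0.0008, 0.0573] [0.0, -0.0, -0.0022] dang 0.8
```

View pics/c12.png

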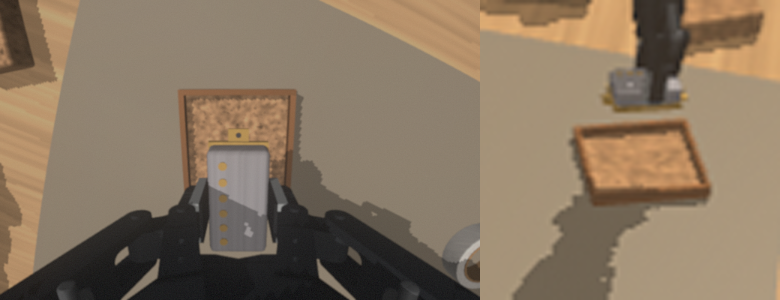

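The pickup hangs level, face up, aligned with the cork tray at (317,185) in the full wrist picture. I lower it in.

```bash
python3 -m handwheel '[0.001,0.001,0.005,0,0,-0.002,0.001,0.001,0.015,0,0,-0.002,0.001,0.001,0.03,0,0,-0.002,0.001,0.001,0.045,0,0,-0.002,0.001,0.001,0.056,0,0,-0.002,0.001,0.001,0.063,0,0,-0.002,0.001,0.001,0.067,0,0,-0.002,0.001,0.001,0.069,0,0,-0.002,0.001,0.001,0.07,0,0,-0.002,0.001,0.001,0.07,0,0,-0.002]'
python3 -m handwheel '[0,0,0.0003,0,0,0,0,0,0.0006,0,0,0,0,0,0.0009,0,0,0,0,0,0.0012,0,0,0,0,0,0.0015,0,0,0,0,0,0.0018,0,0,0,0,0,0.0021,0,0,0,0,0,0.0024,0,0,0,0,0,0.0025,0,0,0,0,0,0.0025,0,0,0]'
```

```text
clock: 49.25
ee_pos: [0.4441, -0.2993, 0.0178]
tool_rot: [0.0, -0.188, 0.982, -0.0]
force: [-0.3, -0.9, -1.1]
finger_gap: 0.0349
finger_force: 60.5
clock: 50.25
ee_pos: [0.4439, -0.2991, 0.0149]
tool_rot: [-0.0, -0.188, 0.982, 0.0]
force: [-0.0, 0.2, -2.0]
finger_gap: 0.0351
finger_force: 60.5
```

```bash
python3 -m handwheel '[0,0,0.0003,0,0,0,0,0,0.0006,0,0,0,0,0,0.0009,0,0,0,0,0,0.0012,0,0,0,0,0,0.0014,0,0,0,0,0,0.0016,0,0,0,0,0,0.0017,0,0,0,0,0,0.0017,0,0,0,0,0,0.0017,0,0,0,0,0,0.0017,0,0,0]'
```

```text
clock: 51.25
ee_pos: [0.4439, -0.2992, 0.0133]
tool_rot: [0.0, -0.188, 0.982, -0.0]
force: [-0.1, 0.2, -1.2]
finger_gap: 0.0347
finger_force: 60.5
```

```bash
python3 -m handwheel '[0,0,0.0001,0,0,0,0,0,0.0002,0,0,0,0,0,0.0003,0,0,0,0,0,0.0004,0,0,0,0,0,0.0005,0,0,0,0,0,0.0006,0,0,0,0,0,0.0007,0,0,0,0,0,0.0007,0,0,0,0,0,0.0007,0,0,0,0,0,0.0007,0,0,0]'
```

```text
clock: 52.25
ee_pos: [0.4439, -0.2992, 0.0129]
tool_rot: [0.0, -0.188, 0.982, -0.0]
force: [-1.8, 1.5, 5.8]
finger_gap: 0.0349
finger_force: 61.3
```

```bash
python3 -m handwheel '[0,0,0,0,0,0,0,0,0,0,0,0,0,0,0,0,0,0,0,0,0,0,0,0,0,0,0,0,0,0,0,0,0,0,0,0,0,0,0,0,0,0,0,0,-0.01,0,0,0,0,0,-0.03,0,0,0,0,0,-0.06,0,0,0]' 0.15
python3 -m handwheel '[0,0,-0.03,0,0,0,0,0,-0.06,0,0,0,0,0,-0.09,0,0,0,0,0,-0.11,0,0,0,0,0,-0.11,0,0,0,0,0,-0.11,0,0,0,0,0,-0.11,0,0,0,0,0,-0.11,0,0,0,0,0,-0.11,0,0,0,0,0,-0.11,0,0,0]'
python3 - <<'E'
from h import *
look('pickup','w13',.024)
a=cv2.imread('pics/w13.png');t=env.capture('side')[:,:,::-1]
cv2.imwrite('pics/c13.png',np.hstack([cv2.resize(a,(480,400)),cv2.resize(t[120:350,225:410],(320,400),interpolation=2)]))
E
```

```text
clock: 53.25
ee_pos: [0.4433, -0.2986, 0.0728]
tool_rot: [-0.001, -0.188, 0.982, 0.001]
force: [0.0, -0.4, 1.2]
finger_gap: 0.0491
finger_force: 0.0
clock: 54.25
ee_pos: [0.4438, -0.299, 0.1821]
tool_rot: [-0.0, -0.188, 0.982, 0.0]
force: [0.3, 0.0, 0.5]
finger_gap: 0.0492
finger_force: 0.0
t 54.25 tcp [ 0.4438 -0.299   0.1821] yang 111.7
pickup mask 0.87 px [317. 181.] rect [ 442.2 -299.1] [82.3 36.5] 20.8
```

View pics/c13.png

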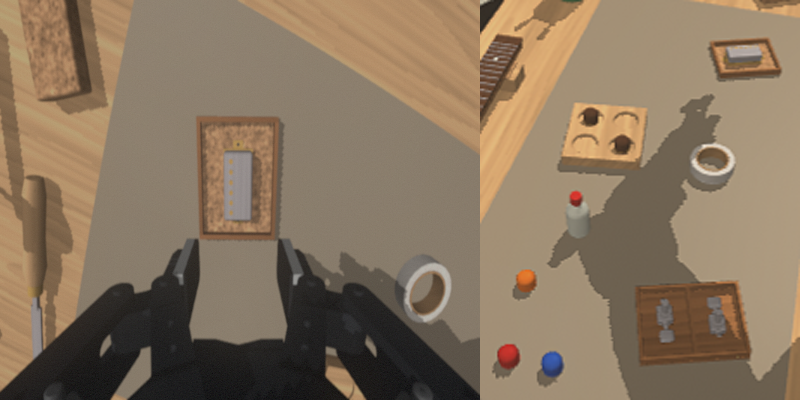

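The pickup lies flat and centred in the cork tray, in the left half at (238,185). In the right half the knobs are in their pockets at (591,116) and (621,144), and the tuners in their bays at (665,320) and (716,318). The bottle, tape and look-alikes have not moved, so I hand in.

```bash
python3 -c "
from station import env
print(env.sign_off())"
```

```text
the job is handed in; nothing more can be done
None
```

The job is handed in at about 54 s of the 128 s allowed: both knobs are dome up in their own pockets, the tuners are post up in separate bays, the pickup is face up in the cork tray, and the bottle, tape and look-alikes were left untouched.

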